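# Clear the jar and reset the spatula control unit

## Task

The grey control unit has tripped and must be reset, but an amber jar was left standing on the ledge in front of its sloping panel. Lift the jar away and stand it upright in the shallow steel tray without dropping or tipping it; then take the steel stylus from its wooden stand, push its tip into the recessed button on the sloping panel, straight into the hole, and keep the button fully down for about a second. Put the stylus back upright in its stand and leave everything else where it is.

Things in the scene. Friction and masses are not known exactly. Their poses are not given: they have to be found in the camera images.
- jar: Amber glass screw-lid jar with a white cap and paper label, 56 mm diameter, 98 mm tall, about 320 g. Origin: centre of its underside; z is up along the jar. At the start it stands on the unit's ledge, in the way of the button.
- tray: Shallow open steel tray, fixed, 130 mm (its x) by 180 mm (its y), 14 mm high, walls 4 mm, floor 4 to 5 mm thick. Origin: centre of its underside. The +y end is taken by the small bottle; the jar has room at the -y half.
- unit: Grey control unit, fixed, 200 (x) by 160 (y) mm, 77 mm high. Origin: centre of its underside; its front (-x) faces the robot's right. From the front: flat ledge 20 mm high (x -100 to -30 mm), then an aluminium panel rising at 35 degrees to the flat top (x 52 to 100 mm). High on the panel: dark display and two knobs (13 mm high, y +-58); below it, on the centre line, the round button hole.
- reset (a joint): Travel of the recessed reset button, m: 0 released, 0.004 fully down (counted as fully down from 0.0032). A spring of about 5 N at the bottom returns it.
- reset_face (a point): Centre of the black button's round face (13 mm diameter), moving with it. z points out of the hole, square to the panel (35 degrees from vertical, towards the unit's front); y is the unit's y. Released, the face lies 9 mm below the panel surface in a hole 15 mm in diameter with a 2 mm chamfer.
- stylus: Straight round steel stylus, 140 mm long, 60 g. Origin: centre of its flat tip; z runs from the tip to the other end. Tip 8 mm diameter for 30 mm, then a handle 12 mm in diameter from 36 to 140 mm, with a darker band at 85 to 115 mm. It starts tip down in the stand, 83 mm of it showing, and may lean a few degrees.
- stand: Wooden block, fixed, 64 x 64 mm, 65 mm high, with one upright hole at its centre, open at the top, 15 mm diameter (11 mm in its lowest 15 mm), floor 8 mm above the table. Origin: centre of its underside.
- bottle: Bystander: small clear bottle with a black cap, 38 mm diameter, 60 mm tall, standing in the +y end of the tray. Origin: centre of its underside.
- weight: Bystander: round dark steel paper weight, 60 mm diameter, 62 mm tall with a knob. Origin: centre of its underside.
- loupe: Bystander: black loupe, 42 mm diameter, 38 mm tall. Origin: centre of its underside.
- brush: Bystander: brush lying flat between the robot and the unit. Origin near its middle, x along it.
- eraser: Bystander: white eraser block 45 x 24 x 14 mm lying beyond the stand. Origin: centre of its underside.
- spatula: Bystander: spatula lying at the robot's right. Origin near its middle, x along it.

How it is judged:
On the way, in this order (a step that is already met when the one before it is completed fails the run):
1. the jar stands upright in the tray, let go and at rest (x of jar in the frame of tray between -0.062 and 0.062 m and y of jar in the frame of tray between -0.087 and 0.087 m and z of jar in the frame of tray below 0.01 m and angle between jar's own z axis and vertical below 0.12 rad and contact force between jar and the fingers below 0.1 N and linear speed of jar below 0.03 m/s), for 0.2 s.
2. the reset button is held fully down by the stylus tip for 0.5 s (value of joint reset above 0.0032 m and distance between stylus and reset_face below 0.007 m), for 0.5 s.
At the end, for the whole second after the job is handed in: Jar upright (within 7 deg) on the tray floor, inside the tray; button sprung back (under 1 mm); stylus tip down in the stand's hole, within 10 mm of its floor and 11 deg of upright; jar and stylus at rest and let go; no bystander moved over 30 mm (all of step 1 and horizontal distance between stylus and stand below 0.012 m and z of stylus in the frame of stand below 0.018 m and angle between stylus's own z axis and vertical below 0.2 rad and linear speed of stylus below 0.03 m/s and contact force between stylus and the fingers below 0.1 N and value of joint reset below 0.001 m); the robot touches nothing.
It fails at once if the jar is tipped over by more than 34 degrees (angle between jar's own z axis and vertical above 0.6 rad).
It fails at once if the jar is dropped (moving faster than 0.6 m/s while no finger holds it) (linear speed of jar above 0.6 m/s and contact force between jar and the fingers below 0.05 N).
It fails at once if a bystander is moved by more than 30 mm (distance of any of bottle, weight, loupe, brush, eraser, spatula from where it was at the start of the episode above 0.03 m).
It also fails if it takes over 67 s, if anything falls off the work surface, if the arm or the gripper's body presses on something with over 40 N, if the wrist force passes 120 N, or if a joint passes its speed limit or range.

## Robot

A 6-joint arm with a two-finger parallel gripper is mounted at the origin on the work surface. World frame = base frame: x ahead of the robot, y to its left, z up, the work surface at z = 0. Lengths are in m, angles in rad, forces in N, time in s.
With the tool pointing down it reaches from about 0.325 to 0.9 m from the base axis. Payload 6.1 kg.
Tool frame: the origin (TCP) lies between the finger pads; the fingertips stand 22 mm ahead of it and the grasp point (between the pads) lies 3 mm ahead of it (r.tips_ahead is the distance from the TCP to the fingertips, in m); z points along the fingers, y is the line along which they close (so a half turn about z gives the same grasp; the last joint's range is limited). The gripper opens to 87 mm and grips with 3 to 60 N. Pads are 19 mm wide; open, the fingers measure 117 mm over their backs; the gripper's body (75 mm by 190 mm) begins 51 mm behind the grasp point.
Start: joints at [-1.357, 0.22, 1.526, -0, 1.395, -0.126], TCP at [0.208, -0.589, 0.245] pointing down, gripper open.
Joint ranges: [-2.98, 2.98], [-0.91, 2.08], [0.09, 2.57], [-1.24, 4.39], [0.2, 2.65], [-2.68, 2.68]. Speed limits (rad/s): [2.57, 2.57, 3.01, 3.14, 3.14, 3.14].

## Interface

Orientations are given as a unit quaternion [x, y, z, w].
In Python, from plant import r gives the robot as it stands.
- The arm moves only by the tool move_arm, never from a script. Its arguments are lists of equal length, an entry for each row: "grip": the opening, from 0 (shut) to 1 (fully open); "xyz": the shift along the tool's x, y, z in cm, a list of three; "dr": the turn, a rotation vector about the tool's x, y, z in rad, a list of three. In form: {"grip": [grip, ...], "xyz": [[tx, ty, tz], ...], "dr": [[rx, ry, rz], ...]}. A call has 1 to 10 rows; each row is the pose to reach, as a shift and turn from the pose commanded when the call began, along the tool's axes at that moment; what a row does not reach only later rows make up. A row lasts 1/8 s, in which the tool goes at most 62.5 mm and 10.7 degrees, less where a joint would pass 70% of its speed; a pose out of reach is approached as far as the arm can. A call with a gripper value outside its range is refused whole. The fingers move at their own pace and stop on an object; "grip_force" is the grip in N (left out, the last holds). Time passes only in rows, so rows that repeat a pose let the fingers close. It gives the time, the measured TCP pose, the force, the opening and the grip force at its end, in the units of the state.
- r.observe(): the state, without advancing time (a new reading comes with each control period).
- r.read_camera(name): name is "scene" or "top"; returns (picture, depth): 420x560x3 uint8, red, green, blue; 420x560 float32, m along the optical axis (not along the pixel's ray), 0 where there is no reading.
- r.calibration(name): a dict with "vertical_fov" (degrees; the focal length in pixels is half the picture's height over the tangent of half this angle, whatever the lens; pixels are square), "cx", "cy" (the principal point, pixels), "R" (3x3) and "t" (3): a world point X has camera coordinates R X + t. Camera axes: x right, y down, z forward; pixel columns grow to the right and rows downward; lengths in m; the calibration is good to about 2 mm. A picture is of the moment at which its call begins. calibration takes no time and is no camera call.
- r.finish_job(): hands the job in; it is judged then, once.
Trained networks look in the newest picture that a camera, given by its name, has taken for a name from the list of things; names that differ only in an ending like _2 or _b are one class to them, and where a whole thing is asked for, a point or a joint stands for the part that bears it (a point fixed in the world has none). Each returns a list of dicts, best first, with "p" (0 to 1); they miss things now and then, are a little off and sometimes report something else, mostly with a low value. They report only what shows in the picture. A call takes as long as a camera call.
- r.spot_in(query, camera): "at" ([row, column] in pixels, amid what is visible of it).
The state is a dict: "time_s": time; "qpos": joint angles; "joint_velocities": joint speeds; "joint_efforts": joint torques, N m; "tcp_pos": TCP position; "tcp_rot": TCP orientation; "contact_force": force on the tool from outside, world axes, zero at the start; "wrist_torque": the same for the moment, N m; "opening": finger opening in m; "grip_force": force on a finger pad.
Only numpy, scipy, OpenCV 4.12 (cv2) and the standard library are available. Lean on these libraries where they do the work, as an engineer would, in place of code of your own. Each camera call takes 0.05 s, during which the arm holds its last target. There are 200 camera calls.

## Working session

There is one attempt and no reset: what is moved stays moved. The work goes in short steps, Python scripts to look and compute and a tool call to move; the robot and the scene stay as the last step left them, time stands still between calls to the robot, and variables do not carry over. Pictures are saved under pics/ and viewed, at most 10 in all, crops included, and the job is handed in when it is done.

Besides the shell and the picture viewer there is one more tool, called after "Call:" as name(argument=value, ...), one argument or row to a line, values as JSON. move_arm: Moves the arm, as the interface text tells. Its arguments: {"type":"object","properties":{"grip":{"type":"array"},"xyz":{"type":"array"},"dr":{"type":"array"},"grip_force":{"type":"number"}},"required":["grip","xyz","dr"]}

```bash
ls; mkdir -p pics; cat > h.py <<'E'
import numpy as np, cv2
from scipy.spatial.transform import Rotation as Rn
from plant import r
def cal(n):
    c=r.calibration(n); f=210/np.tan(np.radians(c["vertical_fov"])/2)
    return f,c["cx"],c["cy"],np.array(c["R"]),np.array(c["t"])
def cloud(n,d):
    f,cx,cy,R,t=cal(n); v,u=np.mgrid[:d.shape[0],:d.shape[1]]
    P=np.stack([(u-cx)/f*d,(v-cy)/f*d,d],-1)
    W=(P-t)@R; W[d<=0]=np.nan
    return W
def proj(n,X):
    f,cx,cy,R,t=cal(n); c=R@np.array(X)+t
    return f*c[0]/c[2]+cx,f*c[1]/c[2]+cy
E
python3 - <<'E'
from h import *
for n in ("scene","top"):
    p,d=r.read_camera(n); np.savez(f"{n}0.npz",p=p,d=d)
    cv2.imwrite(f"pics/{n}0.png",p[:,:,::-1])
    W=cloud(n,d); c=r.calibration(n); print(n,c, "campos",-np.array(c["R"]).T@c["t"])
    for q in ["jar","tray","unit","reset_face","stylus","stand","bottle","weight","loupe","brush","eraser","spatula"]:
        for s in r.spot_in(q,n)[:2]:
            a=np.array(s["at"]).astype(int); print(q,a,round(s["p"],2),W[a[0],a[1]].round(3))
print(r.observe())
E
```

```text
pics
scene {'vertical_fov': 48.374737585710406, 'cx': 282.2103560296875, 'cy': 201.2613616820173, 'R': array([[-0.45765841,  0.88911921,  0.00397673],
       [ 0.66249113,  0.3439818 , -0.66541869],
       [-0.59300446, -0.30189991, -0.74645975]]), 't': array([ 0.32622924, -0.29693829,  1.511987  ])} campos [1.24263557 0.26855343 0.92975182]
jar [215 289] 0.7 [ 0.62  -0.031  0.108]
tray [164 231] 0.64 [ 0.446 -0.302  0.002]
unit [241 324] 0.82 [0.617 0.059 0.06 ]
unit [226 468] 0.74 [0.479 0.34  0.125]
stylus [231 468] 0.62 [0.476 0.345 0.106]
stand [246 458] 0.57 [0.493 0.338 0.066]
bottle [167 248] 0.8 [ 0.471 -0.229  0.044]
bottle [314 393] 0.57 [0.71 0.26 0.04]
weight [314 395] 0.72 [0.71  0.264 0.042]
weight [165 232] 0.29 [ 0.449 -0.297  0.003]
loupe [216 169] 0.78 [ 0.707 -0.32   0.037]
brush [185 330] 0.76 [ 0.411 -0.011  0.023]
eraser [278 440] 0.53 [0.557 0.327 0.013]
spatula [216 289] 0.66 [ 0.618 -0.032  0.102]
spatula [165 143] 0.6 [ 0.566 -0.522  0.003]
top {'vertical_fov': 42.79530516042881, 'cx': 278.19055600722146, 'cy': 204.65229512363788, 'R': array([[-0.0093782 , 
[... 757 characters left out ...]
, 'qpos': array([-1.35709209e+00,  2.20391371e-01,  1.52647595e+00, -1.52713709e-05,
        1.39469623e+00, -1.26109379e-01]), 'joint_velocities': array([ 0.00043212, -0.00139244,  0.00010834, -0.00137109,  0.00064792,
       -0.00024456]), 'joint_efforts': array([ 6.24985914e-04, -4.94565082e+01, -3.87705696e+01,  6.99579273e-02,
        4.69467533e-02, -2.12210171e-05]), 'tcp_pos': array([ 0.20830696, -0.5892703 ,  0.24455574]), 'tcp_rot': array([ 9.85600303e-01,  1.69091817e-01, -6.87315875e-06,  1.48697089e-05]), 'contact_force': array([0.1233351 , 0.49917473, 0.07731886]), 'wrist_torque': array([-0.01219288,  0.00031673,  0.01953801]), 'grip_force': 0.0, 'opening': 0.08721160529544768}
```

View pics/scene0.png

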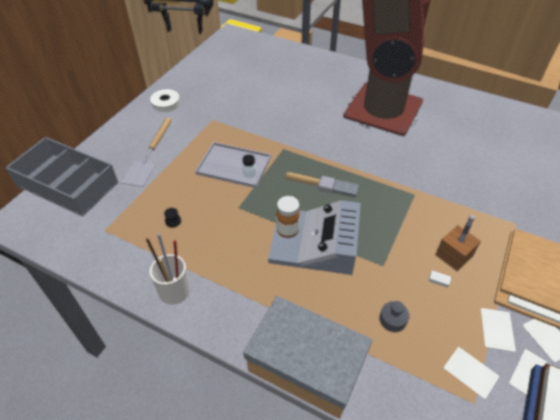

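View pics/top0.png

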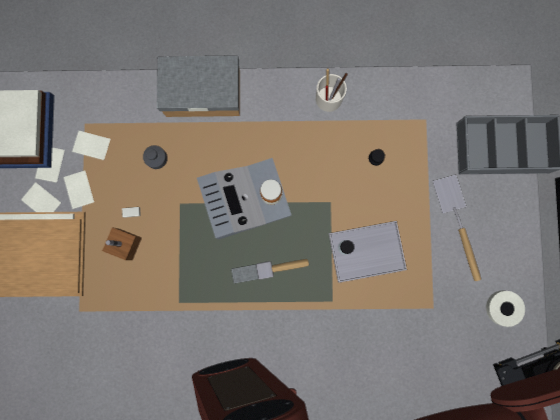

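The scene view shows the jar (289,215) on the ledge, the tray (233,164) with the bottle, and the stand with the stylus leaning slightly (460,245). The top view shows the jar cap (270,190), unit (244,198), button hole (245,197), tray (367,251) and stand (121,243). I'll fit poses by height model next.

```bash
cat >> h.py <<'E'
from scipy.optimize import least_squares
def unit_h(x,y):
    h=np.where(x<-.03,.020,np.where(x<.052,.020+(x+.03)*np.tan(np.radians(35)),.077))
    return np.where((abs(x)<.1)&(abs(y)<.08),h,0)
def stand_h(x,y): return np.where((abs(x)<.032)&(abs(y)<.032),.065,0)
def tray_h(x,y):
    return np.where((abs(x)<.065)&(abs(y)<.09),np.where((abs(x)<.061)&(abs(y)<.086),.0045,.014),0)
def fit(P,hf,c,yaw,rad,z0=0.0):
    """grid+refine x,y,yaw, truncated abs height error"""
    P=P[np.hypot(P[:,0]-c[0],P[:,1]-c[1])<rad]
    def cost(q):
        a,b=np.cos(q[2]),np.sin(q[2]); dx,dy=P[:,0]-q[0],P[:,1]-q[1]
        e=np.abs(hf(a*dx+b*dy,-b*dx+a*dy)-P[:,2]); return np.minimum(e,.02).mean()
    from scipy.optimize import differential_evolution as de
    s=de(cost,[(c[0]-.04,c[0]+.04),(c[1]-.04,c[1]+.04),(yaw-.5,yaw+.5)],seed=0,popsize=25,tol=1e-8,maxiter=150)
    return s.x,s.fun
def circ(P):
    s=least_squares(lambda q:np.hypot(P[:,0]-q[0],P[:,1]-q[1])-q[2],[*P[:,:2].mean(0),.02],loss="soft_l1",f_scale=.002); return s.x
E
python3 - <<'E'
from h import *
C={}
for n in ("scene","top"):
    z=np.load(n+"0.npz"); W=cloud(n,z["d"]); C[n]=W[np.isfinite(W[...,0])]
    P=C[n]; 
    t=P[(abs(P[:,0]-.35)<.03)&(abs(P[:,1]-.1)<.03)]; print(n,"table z",np.median(t[:,2]),t[:,2].std())
    j=P[(np.hypot(P[:,0]-.6,P[:,1]+.042)<.06)]
    cap=j[j[:,2]>.112]; print("cap",cap[:,:2].min(0),cap[:,:2].max(0),cap.mean(0),len(cap),np.median(cap[:,2]))
    side=j[(j[:,2]>.04)&(j[:,2]<.09)]; print("side",circ(side),len(side))
    U=P[np.hypot(P[:,0]-.6,P[:,1]+.042)>.045]
    print("unit",fit(U,unit_h,(.575,.02),1.8,.16))
    S=P[P[:,2]<.075]
    print("stand",fit(S,stand_h,(.475,.325),.3,.08))
    T=P[np.hypot(P[:,0]-.46,P[:,1]+.23)>.04]
    print("tray",fit(T,tray_h,(.45,-.28),.15,.14))
    b=P[(np.hypot(P[:,0]-.46,P[:,1]+.23)<.04)&(P[:,2]>.055)]; print("bottle",b.mean(0) if len(b) else 0)
    s=P[(np.hypot(P[:,0]-.475,P[:,1]-.33)<.05)&(P[:,2]>.075)]
    print("stylus",len(s)); print(s[np.argsort(s[:,2])][::max(1,len(s)//12)].round(4))
E
```

```text
scene table z 0.0027975813889238757 0.0019031085297059362
cap [ 0.57289366 -0.06720934] [ 0.62439843 -0.01946412] [ 0.60161379 -0.04279558  0.11863339] 305 0.1188382965958051
side [ 0.59908167 -0.04411016  0.02781215] 317
unit (array([0.59069712, 0.02311282, 1.88533402]), np.float64(0.003927745419606833))
stand (array([ 0.4722777 ,  0.33861005, -0.19685235]), np.float64(0.006032419519721643))
tray (array([ 0.44835795, -0.29153304,  0.16634815]), np.float64(0.002592517172698183))
bottle [ 0.46239146 -0.23176454  0.06380711]
stylus 149
[[0.4747 0.3355 0.0767]
 [0.4785 0.341  0.0844]
 [0.4776 0.344  0.0889]
 [0.4745 0.3453 0.0972]
 [0.4753 0.3349 0.1029]
 [0.477  0.3461 0.1113]
 [0.4765 0.3443 0.1169]
 [0.4787 0.3386 0.1232]
 [0.4775 0.3434 0.1281]
 [0.4763 0.3454 0.1349]
 [0.476  0.3409 0.1425]
 [0.4744 0.3411 0.1476]
 [0.4737 0.3357 0.1507]]
top table z 0.0013456293119776016 0.002911485408799486
cap [ 0.57494111 -0.0676494 ] [ 0.6242367  -0.02106883] [ 0.59897289 -0.04478978  0.11815368] 323 0.11820180993929735
side [ 0.5993515  -0.04474812  0.02759408] 80
unit (array([0.59056989, 0.02346021, 1.87662162]), np.float64(0.0028527723948917655))
stand (array([ 0.47126277,  0.34096699, -0.19842   ]), np.float64(0.004095527460434618))
tray (array([ 0.44842826, -0.2929242 ,  0.17362625]), np.float64(0.0025503959198561466))
bottle [ 0.45912535 -0.23389617  0.06409467]
stylus 70
[[0.4681 0.338  0.0756]
 [0.4728 0.3338 0.0816]
 [0.4726 0.3343 0.0878]
 [0.4723 0.3338 0.0976]
 [0.472  0.3336 0.1059]
 [0.4743 0.3345 0.111 ]
 [0.474  0.3348 0.1179]
 [0.4785 0.3372 0.1259]
 [0.4711 0.3344 0.134 ]
 [0.478  0.3376 0.1395]
 [0.4684 0.3362 0.143 ]
 [0.4683 0.3396 0.1472]
 [0.4754 0.3442 0.1482]
 [0.4777 0.337  0.1488]]
```

```bash
cat >> h.py <<'E'
def down(h):
    """tool pointing down, its y at heading h"""
    y=np.array([np.cos(h),np.sin(h),0]); z=np.array([0,0,-1.]); return Rn.from_matrix(np.c_[np.cross(y,z),y,z])
def go(pos,R):
    o=r.observe(); R0=Rn.from_quat(o["tcp_rot"])
    print("xyz cm",(100*R0.inv().apply(np.array(pos)-o["tcp_pos"])).round(2),"dr",(R0.inv()*R).as_rotvec().round(4))
E
python3 -c "
from h import *
go([.599,-.0445,.245],down(.31))"
```

```text
xyz cm [ 5.499e+01 -3.834e+01 -5.000e-02] dr [ 0.     0.    -1.541]
```

Call:
move_arm(
  grip=[1,1,1,1,1,1,1,1,1,1],
  xyz=[
    [5.5,-3.83,0],
    [11,-7.67,0],
    [16.5,-11.5,0],
    [22,-15.3,0],
    [27.5,-19.2,0],
    [33,-23,0],
    [38.5,-26.8,0],
    [44,-30.7,0],
    [49.5,-34.5,0],
    [54.99,-38.34,0],
  ],
  dr=[
    [0,0,-0.154],
    [0,0,-0.308],
    [0,0,-0.462],
    [0,0,-0.616],
    [0,0,-0.77],
    [0,0,-0.925],
    [0,0,-1.08],
    [0,0,-1.233],
    [0,0,-1.387],
    [0,0,-1.541],
  ],
)

```text
time_s: 2.55
tcp_pos: [0.5736, -0.0796, 0.2449]
tcp_rot: [0.587, 0.809, 0.0, 0.0]
contact_force: [0.6, -0.7, -0.0]
opening: 0.087
grip_force: 0.0
```

```bash
python3 -c "
from h import *
go([.599,-.0445,.083],down(.31)); print(r.observe()['qpos'],r.observe()['time_s'])"
```

```text
xyz cm [ 2.56  3.49 16.19] dr [0.0007 0.0007 0.0051]
[-2.73857619e-01  1.10627563e-01  1.64962593e+00 -1.92822168e-04
  1.38038656e+00 -5.88966210e-01] 2.55
```

Call:
move_arm(
  grip=[1,1,1],
  xyz=[
    [0,0,0],
    [0,0,0],
    [0,0,0],
  ],
  dr=[
    [0,0,0],
    [0,0,0],
    [0,0,0],
  ],
)

```text
time_s: 2.92
tcp_pos: [0.5719, -0.0827, 0.2445]
tcp_rot: [0.59, 0.807, -0.0, -0.0]
contact_force: [-0.1, 0.0, 0.1]
opening: 0.087
grip_force: 0.0
```

```bash
python3 -c "
from h import *
go([.599,-.0445,.083],down(.31)); print(r.observe()['qpos'],r.observe()['time_s'])"
```

```text
xyz cm [ 2.83  3.74 16.15] dr [-0.0004  0.0002 -0.0025]
[-2.79871880e-01  1.08779243e-01  1.65235135e+00 -4.18245809e-04
  1.38063226e+00 -5.87302845e-01] 2.925
```

Call:
move_arm(
  grip=[1,1,1,1,1,1,1,1],
  xyz=[
    [2.83,3.74,0],
    [2.83,3.74,0],
    [2.83,3.74,4],
    [2.83,3.74,8],
    [2.83,3.74,12],
    [2.83,3.74,16.1],
    [2.83,3.74,16.1],
    [2.83,3.74,16.1],
  ],
  dr=[
    [0,0,0],
    [0,0,0],
    [0,0,0],
    [0,0,0],
    [0,0,0],
    [0,0,0],
    [0,0,0],
    [0,0,0],
  ],
)

```text
time_s: 3.92
tcp_pos: [0.6002, -0.0442, 0.0852]
tcp_rot: [0.59, 0.807, 0.0, 0.001]
contact_force: [0.5, 0.1, 0.9]
opening: 0.0868
grip_force: 0.0
```

Call:
move_arm(
  grip=[0,0,0,0,0,0,0,0],
  xyz=[
    [0,0,0],
    [0,0,0],
    [0,0,0],
    [0,0,0],
    [0,0,0],
    [0,0,0],
    [0,0,0],
    [0,0,0],
  ],
  dr=[
    [0,0,0],
    [0,0,0],
    [0,0,0],
    [0,0,0],
    [0,0,0],
    [0,0,0],
    [0,0,0],
    [0,0,0],
  ],
  grip_force=25,
)

```text
time_s: 4.92
tcp_pos: [0.5995, -0.043, 0.0839]
tcp_rot: [0.589, 0.808, -0.0, -0.0]
contact_force: [-2.4, -1.0, 5.9]
opening: 0.0553
grip_force: 25.0
```

Call:
move_arm(
  grip=[0,0,0,0,0],
  xyz=[
    [0,0,-1],
    [0,0,-4],
    [0,0,-8],
    [0,0,-8],
    [0,0,-8],
  ],
  dr=[
    [0,0,0],
    [0,0,0],
    [0,0,0],
    [0,0,0],
    [0,0,0],
  ],
)

```text
time_s: 5.55
tcp_pos: [0.5987, -0.0428, 0.162]
tcp_rot: [0.589, 0.808, -0.0, -0.001]
contact_force: [0.0, 0.2, -4.6]
opening: 0.0555
grip_force: 25.0
```

```bash
python3 -c "
from h import *
go([.4545,-.328,.164],down(.17)); print(r.observe()['opening'])"
```

```text
xyz cm [-22.76 -22.43  -0.18] dr [-0.0017 -0.0009  0.14  ]
0.05547233441523403
```

Call:
move_arm(
  grip=[0,0,0,0,0,0,0,0,0,0],
  xyz=[
    [-1,-1,0],
    [-4,-4,0],
    [-7.1,-7,0],
    [-10.1,-10,0],
    [-13.2,-13,0],
    [-16.2,-16,0],
    [-19.3,-19,0],
    [-21.8,-21.5,0],
    [-22.76,-22.43,0],
    [-22.76,-22.43,0],
  ],
  dr=[
    [0,0,0],
    [0,0,0.03],
    [0,0,0.06],
    [0,0,0.08],
    [0,0,0.1],
    [0,0,0.12],
    [0,0,0.14],
    [0,0,0.14],
    [0,0,0.14],
    [0,0,0.14],
  ],
)

```text
time_s: 6.8
tcp_pos: [0.4543, -0.3284, 0.1625]
tcp_rot: [0.645, 0.764, 0.0, -0.001]
contact_force: [0.6, 0.7, -3.9]
opening: 0.0559
grip_force: 25.0
```

```bash
python3 -c "
from h import *
go([.4545,-.328,.0684],down(.17)); print(r.observe()['opening'])
p,d=r.read_camera('scene');cv2.imwrite('pics/s1.png',p[100:260,150:390,::-1].repeat(3,0).repeat(3,1))"
```

```text
xyz cm [0.02 0.03 9.41] dr [-0.001  -0.0017 -0.002 ]
0.05590328800748799
```

View pics/s1.png

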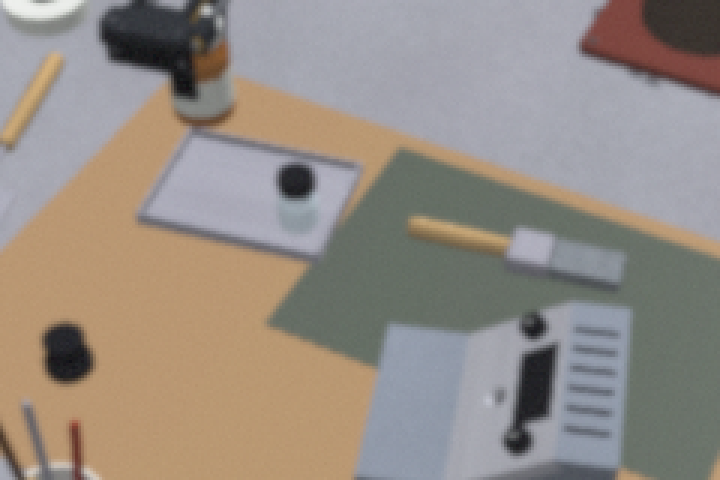

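The jar is held upright above the tray (crop 203,80), and the button hole now shows at crop (495,397), which is full-frame ~(315,232). Lowering now.

Call:
move_arm(
  grip=[0,0,0,0,0,0,0,0,0],
  xyz=[
    [0,0,2],
    [0,0,4.5],
    [0,0,7],
    [0,0,8.2],
    [0,0,8.7],
    [0,0,9],
    [0,0,9.2],
    [0,0,9.35],
    [0,0,9.35],
  ],
  dr=[
    [0,0,0],
    [0,0,0],
    [0,0,0],
    [0,0,0],
    [0,0,0],
    [0,0,0],
    [0,0,0],
    [0,0,0],
    [0,0,0],
  ],
)

```text
time_s: 7.98
tcp_pos: [0.4554, -0.3283, 0.0703]
tcp_rot: [0.645, 0.765, -0.0, 0.0]
contact_force: [0.3, 0.1, -3.8]
opening: 0.0557
grip_force: 25.0
```

Call:
move_arm(
  grip=[0,0,0,0],
  xyz=[
    [0,0,0.1],
    [0,0,0.2],
    [0,0,0.2],
    [0,0,0.2],
  ],
  dr=[
    [0,0,0],
    [0,0,0],
    [0,0,0],
    [0,0,0],
  ],
)

```text
time_s: 8.48
tcp_pos: [0.4553, -0.3282, 0.068]
tcp_rot: [0.645, 0.765, -0.0, -0.0]
contact_force: [-0.9, -0.4, -4.0]
opening: 0.0553
grip_force: 25.0
```

Call:
move_arm(
  grip=[0,0,0,0],
  xyz=[
    [0,0,0.1],
    [0,0,0.2],
    [0,0,0.2],
    [0,0,0.2],
  ],
  dr=[
    [0,0,0],
    [0,0,0],
    [0,0,0],
    [0,0,0],
  ],
)

```text
time_s: 8.98
tcp_pos: [0.4555, -0.3285, 0.0679]
tcp_rot: [0.644, 0.765, -0.0, 0.0]
contact_force: [-4.8, 4.0, 10.0]
opening: 0.0557
grip_force: 25.0
```

Contact made. Release, and rise clear.

Call:
move_arm(
  grip=[1,1,1,1,1,1],
  xyz=[
    [0,0,0],
    [0,0,0],
    [0,0,0],
    [0,0,0],
    [0,0,0],
    [0,0,0],
  ],
  dr=[
    [0,0,0],
    [0,0,0],
    [0,0,0],
    [0,0,0],
    [0,0,0],
    [0,0,0],
  ],
)

```text
time_s: 9.72
tcp_pos: [0.4554, -0.3282, 0.066]
tcp_rot: [0.645, 0.765, 0.0, -0.0]
contact_force: [0.5, 0.4, -0.7]
opening: 0.0868
grip_force: 0.0
```

Call:
move_arm(
  grip=[1,1,1,1,1,1,1],
  xyz=[
    [0,0,-2],
    [0,0,-6],
    [0,0,-10],
    [0,0,-15],
    [0,0,-20],
    [0,0,-20],
    [0,0,-20],
  ],
  dr=[
    [0,0,0],
    [0,0,0],
    [0,0,0],
    [0,0,0],
    [0,0,0],
    [0,0,0],
    [0,0,0],
  ],
)

```text
time_s: 10.6
tcp_pos: [0.4553, -0.3281, 0.2668]
tcp_rot: [0.645, 0.765, -0.0, 0.001]
contact_force: [-0.4, 0.5, -0.4]
opening: 0.0869
grip_force: 0.0
```

```bash
python3 - <<'E'
from h import *
c={}
for n in ("scene","top"):
    p,d=r.read_camera(n); np.savez(n+"1.npz",p=p,d=d); W=cloud(n,d); P=W[np.isfinite(W[...,0])]
    j=P[(np.hypot(P[:,0]-.4545,P[:,1]+.328)<.05)&(P[:,2]>.07)]
    k=j[j[:,2]<.115]; print("jar",np.median(k,0),k[:,2].max())
    U=P[np.hypot(P[:,0]-.454,P[:,1]+.328)>.05]
    print("unit",fit(U,unit_h,(.59,.023),1.88,.14))
    s=P[(np.hypot(P[:,0]-.475,P[:,1]-.33)<.03)&(P[:,2]>.075)&(P[:,2]<.155)]
    for lo in np.arange(.075,.155,.02):
        m=s[(s[:,2]>lo)&(s[:,2]<lo+.02)]; print("sty",lo,len(m),np.median(m,0).round(4))
    for q in("reset_face","reset","stylus"): print(q,[(x["at"],round(x["p"],2)) for x in r.spot_in(q,n)[:2]])
    cen={"scene":(232,315),"top":(197,244)}[n]; ce2={"scene":(235,462),"top":(243,118)}[n]
    c[n]=[cv2.resize(p[a-22:a+22,b-29:b+29,::-1],(400,300),interpolation=cv2.INTER_CUBIC) for a,b in(cen,ce2)]
cv2.imwrite("pics/crop1.png",np.vstack([np.hstack(c["scene"]),np.hstack(c["top"])]))
E
```

```text
jar [ 0.46522795 -0.32197414  0.09934947] 0.10706952784114346
unit (array([0.59043267, 0.02401064, 1.87464762]), np.float64(0.003878076604528306))
sty 0.075 34 [0.4768 0.3406 0.0842]
sty 0.095 36 [0.4769 0.3394 0.1051]
sty 0.115 39 [0.4767 0.3405 0.1249]
sty 0.135 40 [0.4758 0.34   0.1475]
reset_face []
reset []
stylus [([226.8, 469.2], 0.55)]
jar [ 0.4656624  -0.31399976  0.10074269] 0.10868613231703399
unit (array([0.59052119, 0.02352148, 1.8773442 ]), np.float64(0.0028484764366685815))
sty 0.075 12 [0.4714 0.3353 0.0863]
sty 0.095 12 [0.4719 0.3345 0.1033]
sty 0.115 16 [0.4737 0.3351 0.1237]
sty 0.135 28 [0.473  0.3371 0.1472]
reset_face []
reset []
stylus []
```

View pics/crop1.png

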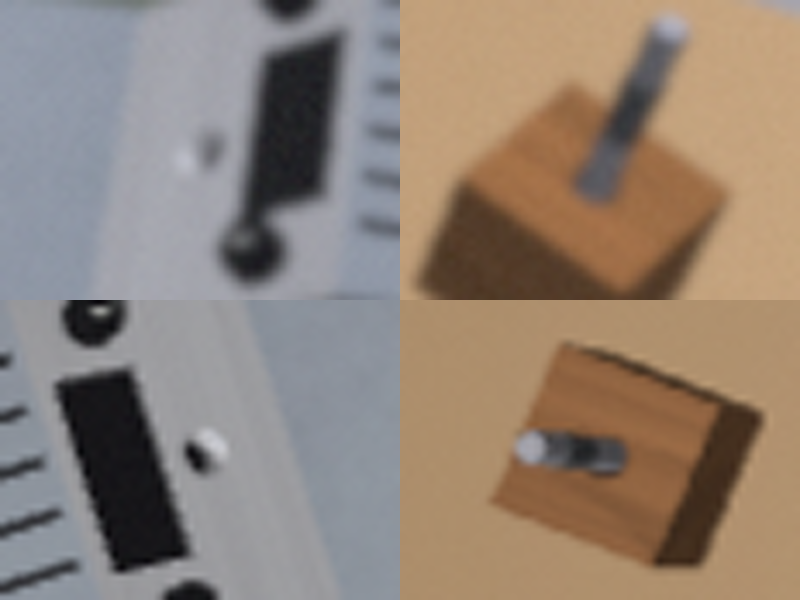

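The top view (lower row) shows the hole at crop (207,152) and the scene view at crop (200,152). The stylus top end is at crop (668,28) in scene and (533,448) in top. The jar stands in the tray. Triangulating these points next.

```bash
cat >> h.py <<'E'
def ray(n,u,v):
    f,cx,cy,R,t=cal(n); d=R.T@np.array([(u-cx)/f,(v-cy)/f,1]); return -R.T@t,d/np.linalg.norm(d)
def tri(uv):
    """dict cam->(col,row): least-squares point and ray misses"""
    A=0;b=0
    for n,(u,v) in uv.items():
        c,d=ray(n,u,v); M=np.eye(3)-np.outer(d,d); A=A+M; b=b+M@c
    X=np.linalg.solve(A,b); return X,[np.linalg.norm(np.cross(X-ray(n,*q)[0],ray(n,*q)[1])) for n,q in uv.items()]
def plane(n,u,v,p0,nn):
    c,d=ray(n,u,v); return c+d*((np.array(p0)-c)@nn)/(d@nn)
UC=np.array([.5905,.0236,0]); UY=1.877
RU=Rn.from_euler("z",UY).as_matrix()
NU=RU@np.array([-np.sin(np.radians(35)),0,np.cos(np.radians(35))])
E
python3 - <<'E'
from h import *
P0=UC+RU@np.array([-.03,0,.02])
for n,q in {"scene":(314.5,231.8),"top":(244.5,196.8)}.items():
    X=plane(n,*q,P0,NU); print("hole",n,X.round(4),"unit frame",(RU.T@(X-UC)).round(4))
X,e=tri({"scene":(314.5,231.8),"top":(244.5,196.8)}); print("tri",X.round(4),(RU.T@(X-UC)).round(4),e)
X,e=tri({"scene":(471.4,216.6),"top":(107.8,242.2)}); print("sty end",X,e)
for n,q in {"scene":(461.1,241.1),"top":(119.7,243.7)}.items(): print("base",plane(n,*q,[0,0,.065],np.array([0,0,1.])))
S=[plane(n,*q,[0,0,.148],np.array([0,0,1.])) for n,q in {"scene":(471.4,216.6),"top":(107.8,242.2)}.items()];print(S)
E
```

```text
hole scene [0.5885 0.0232 0.0412] unit frame [0.0002 0.0021 0.0412]
hole top [0.5899 0.0245 0.0417] unit frame [0.001  0.0003 0.0417]
tri [0.5898 0.0241 0.0432] [0.0006 0.0005 0.0432] [np.float64(0.00032621821354549967), np.float64(0.00032621821354558613)]
sty end [0.47252606 0.33920267 0.14937202] [np.float64(0.0002638500452286086), np.float64(0.0002638500452286196)]
base [0.47494357 0.34147451 0.065     ]
base [0.47163825 0.33707401 0.065     ]
[array([0.47130671, 0.33907397, 0.148     ]), array([0.47252445, 0.33992435, 0.148     ])]
```

```bash
python3 -c "
from h import *
go([.472,.3393,.22],down(.31))"
```

```text
xyz cm [65.48 12.95  4.59] dr [-0.0007 -0.0011 -0.14  ]
```

Call:
move_arm(
  grip=[1,1,1,1,1,1,1,1,1,1],
  xyz=[
    [5,1,0],
    [11,2.2,0],
    [17,3.4,0],
    [23,4.5,0],
    [29,5.7,0],
    [35,6.9,0],
    [41,8.1,0],
    [47,9.3,0],
    [53,10.5,0],
    [59,11.7,0],
  ],
  dr=[
    [0,0,0],
    [0,0,-0.05],
    [0,0,-0.1],
    [0,0,-0.14],
    [0,0,-0.14],
    [0,0,-0.14],
    [0,0,-0.14],
    [0,0,-0.14],
    [0,0,-0.14],
    [0,0,-0.14],
  ],
)

```text
time_s: 12.25
tcp_pos: [0.4706, 0.2752, 0.2661]
tcp_rot: [0.589, 0.808, 0.0, 0.0]
contact_force: [1.1, -1.0, 0.1]
opening: 0.087
grip_force: 0.0
```

Call:
move_arm(
  grip=[1,1,1],
  xyz=[
    [0,0,0],
    [0,0,0],
    [0,0,0],
  ],
  dr=[
    [0,0,0],
    [0,0,0],
    [0,0,0],
  ],
)

```text
time_s: 12.62
tcp_pos: [0.4711, 0.2718, 0.2659]
tcp_rot: [0.59, 0.807, -0.0, 0.0]
contact_force: [0.5, -0.3, -0.1]
opening: 0.087
grip_force: 0.0
```

```bash
python3 -c "
from h import *
go([.472,.3393,.116],down(.31))"
```

```text
xyz cm [ 6.41  2.14 14.99] dr [-0.0003  0.0004 -0.0016]
```

Call:
move_arm(
  grip=[1,1,1,1,1,1,1,1],
  xyz=[
    [6.41,2.14,0],
    [6.41,2.14,0],
    [6.41,2.14,4],
    [6.41,2.14,8],
    [6.41,2.14,12],
    [6.41,2.14,15],
    [6.41,2.14,15],
    [6.41,2.14,15],
  ],
  dr=[
    [0,0,0],
    [0,0,0],
    [0,0,0],
    [0,0,0],
    [0,0,0],
    [0,0,0],
    [0,0,0],
    [0,0,0],
  ],
)

```text
time_s: 13.62
tcp_pos: [0.4728, 0.3402, 0.1176]
tcp_rot: [0.59, 0.807, 0.001, 0.0]
contact_force: [0.3, -0.7, 0.6]
opening: 0.087
grip_force: 0.0
```

Call:
move_arm(
  grip=[0,0,0,0,0,0,0,0,0,0],
  xyz=[
    [0,0,0],
    [0,0,0],
    [0,0,0],
    [0,0,0],
    [0,0,0],
    [0,0,0],
    [0,0,0],
    [0,0,0],
    [0,0,0],
    [0,0,0],
  ],
  dr=[
    [0,0,0],
    [0,0,0],
    [0,0,0],
    [0,0,0],
    [0,0,0],
    [0,0,0],
    [0,0,0],
    [0,0,0],
    [0,0,0],
    [0,0,0],
  ],
  grip_force=40,
)

```text
time_s: 14.88
tcp_pos: [0.4717, 0.3407, 0.116]
tcp_rot: [0.589, 0.808, -0.0, -0.0]
contact_force: [0.1, -1.6, -0.2]
opening: 0.0107
grip_force: 40.0
```

Call:
move_arm(
  grip=[0,0,0,0,0,0,0,0],
  xyz=[
    [0,0,-1],
    [0,0,-3],
    [0,0,-5],
    [0,0,-7],
    [0,0,-10],
    [0,0,-13],
    [0,0,-13],
    [0,0,-13],
  ],
  dr=[
    [0,0,0],
    [0,0,0],
    [0,0,0],
    [0,0,0],
    [0,0,0],
    [0,0,0],
    [0,0,0],
    [0,0,0],
  ],
)

```text
time_s: 15.88
tcp_pos: [0.4713, 0.3405, 0.2457]
tcp_rot: [0.589, 0.808, -0.0, -0.0]
contact_force: [-0.3, 0.8, -1.3]
opening: 0.0114
grip_force: 40.0
```

```bash
python3 - <<'E'
from h import *
o=r.observe(); T=o["tcp_pos"]; tip=T-[0,0,.108]; print(T,o["tcp_rot"],o["opening"])
c=[]
for n in("scene","top"):
    p,d=r.read_camera(n); W=cloud(n,d); P=W[np.isfinite(W[...,0])]
    s=P[(np.hypot(*(P[:,:2]-T[:2]).T)<.025)&(P[:,2]>.1)&(P[:,2]<T[2]-.03)]
    for lo in np.arange(.125,.215,.02):
        m=s[(s[:,2]>lo)&(s[:,2]<lo+.02)]
        if len(m):print(n,round(lo,3),len(m),np.median(m,0).round(4))
    u,v=map(int,proj(n,tip)); print(n,proj(n,tip),proj(n,T))
    c.append(cv2.resize(p[v-30:v+30,u-40:u+40,::-1],(400,300),interpolation=cv2.INTER_CUBIC)); print(v-30,u-40)
cv2.imwrite("pics/crop2.png",np.hstack(c))
# press geometry
Rt=down(.31)
z=-NU; y=np.array([np.cos(UY-np.pi/2),np.sin(UY-np.pi/2),0]); Rp=Rn.from_matrix(np.c_[np.cross(y,z),y,z])
H=UC+RU@np.array([.0007,.0003,.0415]); print("hole",H)
go(H+NU*(.108+.04),Rp)
E
```

```text
[0.47132964 0.34047654 0.24574064] [ 5.89474051e-01  8.07787266e-01 -2.48200095e-04 -1.18698742e-04] 0.011410207837223576
scene 0.125 7 [0.4727 0.3392 0.1401]
scene 0.145 26 [0.4735 0.3394 0.1551]
scene 0.165 33 [0.4749 0.3395 0.1777]
scene 0.185 39 [0.475  0.3399 0.1952]
scene 0.205 20 [0.4764 0.3388 0.2102]
scene (np.float64(470.61402771762994), np.float64(219.8270061961075)) (np.float64(486.87747442998153), np.float64(185.90017893579568))
189 430
top 0.125 3 [0.4707 0.336  0.1418]
top 0.145 9 [0.4705 0.336  0.1538]
top 0.165 8 [0.4709 0.3344 0.1781]
top 0.185 7 [0.4715 0.3343 0.189 ]
top (np.float64(108.96441019365653), np.float64(242.8566289768622)) (np.float64(92.88805515924335), np.float64(241.1783818311759))
212 68
hole [0.59000295 0.02417701 0.0415    ]
xyz cm [-42.22   1.7    8.19] dr [-0.0037  0.6114  0.0028]
```

View pics/crop2.png

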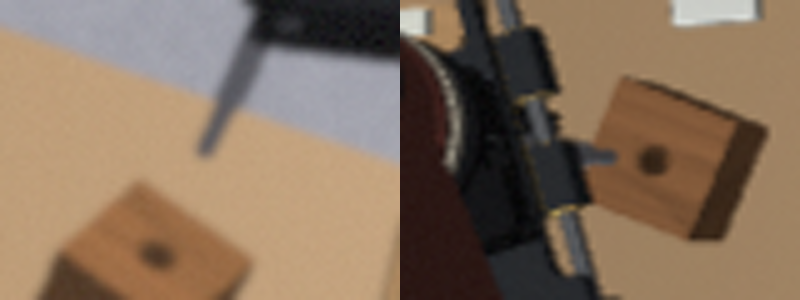

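The scene crop shows the held stylus tip at (205,153), matching prediction. The empty stand hole is at (157,255) in scene and (653,160) in top.

```bash
cat >> h.py <<'E'
_z=-NU; _y=np.array([np.cos(UY-np.pi/2),np.sin(UY-np.pi/2),0]); RP=Rn.from_matrix(np.c_[np.cross(_y,_z),_y,_z])
H=UC+RU@np.array([.0007,.0003,.0415])
E
python3 - <<'E'
from h import *
go(H+NU*(.108+.09),RP)
for n,q in {"scene":(461.0,239.6),"top":(118.2,243.6)}.items(): print("stand hole",plane(n,*q,[0,0,.065],np.array([0,0,1.])))
E
```

```text
xyz cm [-45.09   1.67   4.1 ] dr [-0.0037  0.6114  0.0028]
stand hole [0.47070149 0.34026982 0.065     ]
stand hole [0.47192593 0.34086223 0.065     ]
```

Call:
move_arm(
  grip=[0,0,0,0,0,0,0,0,0,0],
  xyz=[
    [-2,0,0],
    [-6,0.2,0],
    [-11,0.4,0],
    [-16,0.6,0],
    [-21,0.8,0.5],
    [-26,1,1],
    [-31,1.2,2],
    [-36,1.4,3],
    [-41,1.6,3.5],
    [-45.09,1.67,4.1],
  ],
  dr=[
    [0,0,0],
    [0,0.05,0],
    [0,0.12,0],
    [0,0.19,0],
    [0,0.26,0],
    [0,0.33,0],
    [0,0.4,0],
    [0,0.47,0],
    [-0.002,0.54,0.001],
    [-0.004,0.611,0.003],
  ],
)

```text
time_s: 17.23
tcp_pos: [0.6249, -0.0869, 0.2041]
tcp_rot: [0.564, 0.769, 0.18, -0.242]
contact_force: [0.8, 0.2, 0.5]
opening: 0.0111
grip_force: 40.0
```

Call:
move_arm(
  grip=[0,0,0],
  xyz=[
    [0,0,0],
    [0,0,0],
    [0,0,0],
  ],
  dr=[
    [0,0,0],
    [0,0,0],
    [0,0,0],
  ],
)

```text
time_s: 17.6
tcp_pos: [0.625, -0.0826, 0.2058]
tcp_rot: [0.563, 0.77, 0.179, -0.241]
contact_force: [0.6, -0.1, -0.3]
opening: 0.0108
grip_force: 40.0
```

```bash
python3 - <<'E'
from h import *
go(H+NU*(.108+.012),RP); print(r.observe()["qpos"])
E
```

```text
xyz cm [-0.22 -0.13  7.91] dr [0.0023 0.0006 0.0031]
[-0.47122353  0.53263953  1.30904857  0.42889243  1.73797738 -0.80293046]
```

Feasible. Approach to 12 mm off the panel, and compare the tip with the hole in both pictures.

Call:
move_arm(
  grip=[0,0,0,0,0,0,0],
  xyz=[
    [-0.22,-0.13,1],
    [-0.22,-0.13,3.5],
    [-0.22,-0.13,6],
    [-0.22,-0.13,7.3],
    [-0.22,-0.13,7.9],
    [-0.22,-0.13,7.9],
    [-0.22,-0.13,7.9],
  ],
  dr=[
    [0,0,0],
    [0.002,0.001,0.003],
    [0.002,0.001,0.003],
    [0.002,0.001,0.003],
    [0.002,0.001,0.003],
    [0.002,0.001,0.003],
    [0.002,0.001,0.003],
  ],
)

```text
time_s: 18.48
tcp_pos: [0.6116, -0.043, 0.1399]
tcp_rot: [0.564, 0.769, 0.178, -0.242]
contact_force: [0.4, -1.2, -0.8]
opening: 0.011
grip_force: 40.0
```

```bash
cat > chk.py <<'E'
from h import *
import sys
o=r.observe(); T=o["tcp_pos"]; R=Rn.from_quat(o["tcp_rot"]); tip=T+R.apply([0,0,.108])
print(o["time_s"],"tip-hole in tool axes mm",(1000*R.inv().apply(tip-H)).round(1)); go(H+NU*(.108+.012),RP)
c=[]
for n in("scene","top"):
    p,d=r.read_camera(n); print(n,"tip",np.round(proj(n,tip),1),"hole",np.round(proj(n,H),1))
    u,v=map(int,np.round(proj(n,H)))
    k=10; q=cv2.resize(p[v-25:v+25,u-20:u+20,::-1],(400,500),interpolation=cv2.INTER_CUBIC); print("origin row,col",v-25,u-20)
    c.append(q)
cv2.imwrite(sys.argv[1],np.hstack(c))
E
python3 chk.py pics/crop3.png
```

```text
18.475 tip-hole in tool axes mm [ -1.4   0.5 -13.1]
xyz cm [ 0.14 -0.03  0.11] dr [ 0.0017 -0.     -0.001 ]
scene tip [311.2 229.4] hole [314.6 232.3]
origin row,col 207 295
top tip [247.5 195.1] hole [244.6 196.8]
origin row,col 172 225
```

View pics/crop3.png

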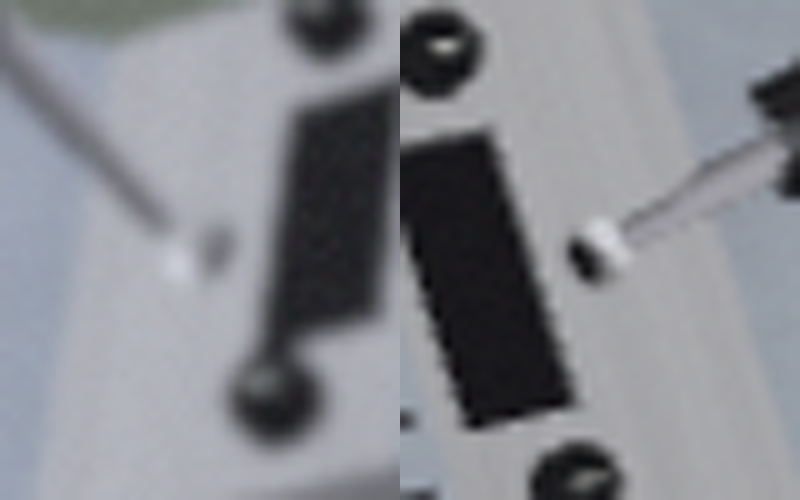

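The tip is at crop (168,222) in scene and (625,235) in top, on the predicted line to the hole at (198,258) and (600,250). Correcting 1.4 mm along tool x, then entering.

Call:
move_arm(
  grip=[0,0,0,0,0,0],
  xyz=[
    [0.14,-0.04,0],
    [0.14,-0.04,0],
    [0.14,-0.04,0.3],
    [0.14,-0.04,0.7],
    [0.14,-0.04,1],
    [0.14,-0.04,1],
  ],
  dr=[
    [0.002,0,-0.001],
    [0.002,0,-0.001],
    [0.002,0,-0.001],
    [0.002,0,-0.001],
    [0.002,0,-0.001],
    [0.002,0,-0.001],
  ],
)

```text
time_s: 19.32
tcp_pos: [0.6082, -0.0357, 0.1313]
tcp_rot: [0.563, 0.769, 0.177, -0.244]
contact_force: [0.3, 1.0, 0.7]
opening: 0.011
grip_force: 40.0
```

```bash
python3 chk.py pics/crop4.png
```

```text
19.325 tip-hole in tool axes mm [ 0.4 -1.  -1.4]
xyz cm [-0.02  0.07 -1.06] dr [-0.0022 -0.0017 -0.0007]
scene tip [314.5 231.6] hole [314.6 232.3]
origin row,col 207 295
top tip [244.9 197. ] hole [244.6 196.8]
origin row,col 172 225
```

View pics/crop4.png

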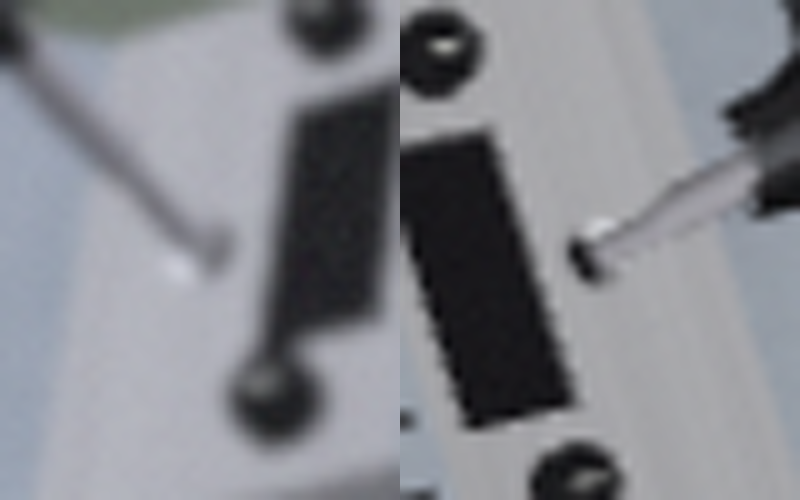

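The tip is at the hole mouth (crop (205,245) scene, (600,250) top), nearly centred. Going in to near the button face.

Call:
move_arm(
  grip=[0,0,0,0,0,0],
  xyz=[
    [0,0.05,0.2],
    [0,0.05,0.4],
    [0,0.05,0.6],
    [0,0.05,0.8],
    [0,0.05,0.9],
    [0,0.05,0.9],
  ],
  dr=[
    [0,0,0],
    [0,0,0],
    [0,0,0],
    [0,0,0],
    [0,0,0],
    [0,0,0],
  ],
)

```text
time_s: 20.18
tcp_pos: [0.6073, -0.0309, 0.1242]
tcp_rot: [0.564, 0.769, 0.177, -0.244]
contact_force: [-0.3, -0.4, -0.4]
opening: 0.0107
grip_force: 40.0
```

```bash
cat > st.py <<'E'
from h import *
o=r.observe(); T=o["tcp_pos"]; R=Rn.from_quat(o["tcp_rot"]); tip=T+R.apply([0,0,.108])
print(o["time_s"],"tip-hole mm",(1000*R.inv().apply(tip-H)).round(1),"F tool",R.inv().apply(o["contact_force"]).round(1),o["opening"])
E
python3 st.py
```

```text
20.175 tip-hole mm [ 0.3 -0.2  7.1] F tool [-0.5 -0.4  0.1] 0.010709937250589486
```

Call:
move_arm(
  grip=[0,0,0,0,0,0],
  xyz=[
    [0,0,0.15],
    [0,0,0.3],
    [0,0,0.45],
    [0,0,0.6],
    [0,0,0.6],
    [0,0,0.6],
  ],
  dr=[
    [0,0,0],
    [0,0,0],
    [0,0,0],
    [0,0,0],
    [0,0,0],
    [0,0,0],
  ],
)

```text
time_s: 20.92
tcp_pos: [0.6066, -0.0279, 0.1197]
tcp_rot: [0.564, 0.769, 0.177, -0.243]
contact_force: [0.6, -2.5, 2.8]
opening: 0.0111
grip_force: 40.0
```

```bash
python3 st.py
```

```text
20.925 tip-hole mm [ 0.2  0.  12.6] F tool [-0.5 -0.2 -3.7] 0.011112508399493518
```

Call:
move_arm(
  grip=[0,0,0,0,0,0],
  xyz=[
    [0,0,0.05],
    [0,0,0.1],
    [0,0,0.15],
    [0,0,0.15],
    [0,0,0.15],
    [0,0,0.15],
  ],
  dr=[
    [0,0,0],
    [0,0,0],
    [0,0,0],
    [0,0,0],
    [0,0,0],
    [0,0,0],
  ],
)

```text
time_s: 21.68
tcp_pos: [0.6065, -0.0274, 0.119]
tcp_rot: [0.564, 0.769, 0.177, -0.243]
contact_force: [0.2, -5.3, 6.9]
opening: 0.011
grip_force: 40.0
```

```bash
python3 st.py
```

```text
21.675 tip-hole mm [ 0.1  0.1 13.4] F tool [-0.2 -1.4 -8.6] 0.011014754936078855
```

Call:
move_arm(
  grip=[0,0,0,0,0,0,0,0,0,0],
  xyz=[
    [0,0,0.05],
    [0,0,0.05],
    [0,0,0.05],
    [0,0,0.05],
    [0,0,0.05],
    [0,0,0.05],
    [0,0,0.05],
    [0,0,0.05],
    [0,0,0.05],
    [0,0,0.05],
  ],
  dr=[
    [0,0,0],
    [0,0,0],
    [0,0,0],
    [0,0,0],
    [0,0,0],
    [0,0,0],
    [0,0,0],
    [0,0,0],
    [0,0,0],
    [0,0,0],
  ],
)

```text
time_s: 22.92
tcp_pos: [0.6066, -0.0274, 0.119]
tcp_rot: [0.564, 0.769, 0.177, -0.243]
contact_force: [-0.1, -5.7, 7.8]
opening: 0.0112
grip_force: 40.0
```

```bash
python3 st.py
```

```text
22.925 tip-hole mm [ 0.   0.2 13.4] F tool [ 0.  -1.8 -9.5] 0.011207374605902586
```

The button is at its stop (force up, no further travel), held over 1.5 s. Withdrawing straight out.

Call:
move_arm(
  grip=[0,0,0,0,0,0,0,0],
  xyz=[
    [0,0,-0.5],
    [0,0,-1.2],
    [0,0,-2.5],
    [0,0,-5],
    [0,0,-7.5],
    [0,0,-10],
    [0,0,-10],
    [0,0,-10],
  ],
  dr=[
    [0,0,0],
    [0,0,0],
    [0,0,0],
    [0,0,0],
    [0,0,0],
    [0,0,0],
    [0,0,0],
    [0,0,0],
  ],
)

```text
time_s: 23.92
tcp_pos: [0.623, -0.0809, 0.1987]
tcp_rot: [0.564, 0.769, 0.177, -0.244]
contact_force: [0.3, -0.2, -0.9]
opening: 0.011
grip_force: 40.0
```

```bash
python3 st.py; python3 -c "
from h import *
go([.4713,.3406,.246],down(.31))"
```

```text
23.925 tip-hole mm [  0.3  -0.6 -84. ] F tool [-0.7  0.2  0.6] 0.010996007811387097
xyz cm [39.33 -1.75 21.89] dr [-0.0014 -0.6129 -0.004 ]
```

Call:
move_arm(
  grip=[0,0,0,0,0,0,0,0,0,0],
  xyz=[
    [2,-0.1,0.5],
    [6,-0.3,2.5],
    [10.5,-0.5,5],
    [15,-0.7,7.7],
    [19.7,-0.9,10.6],
    [24.5,-1.1,13.5],
    [29.2,-1.3,16.2],
    [33.5,-1.5,18.6],
    [37,-1.7,20.6],
    [39.33,-1.75,21.89],
  ],
  dr=[
    [0,-0.02,0],
    [0,-0.08,0],
    [0,-0.15,0],
    [0,-0.22,0],
    [0,-0.3,0],
    [0,-0.37,0],
    [0,-0.44,0],
    [0,-0.51,-0.002],
    [0,-0.57,-0.003],
    [-0.001,-0.613,-0.004],
  ],
)

```text
time_s: 25.18
tcp_pos: [0.4692, 0.3424, 0.2453]
tcp_rot: [0.588, 0.809, -0.001, 0.001]
contact_force: [0.3, -0.6, -0.1]
opening: 0.011
grip_force: 40.0
```

Call:
move_arm(
  grip=[0,0,0],
  xyz=[
    [0,0,0],
    [0,0,0],
    [0,0,0],
  ],
  dr=[
    [0,0,0],
    [0,0,0],
    [0,0,0],
  ],
)

```text
time_s: 25.55
tcp_pos: [0.4719, 0.339, 0.2458]
tcp_rot: [0.59, 0.807, -0.001, 0.0]
contact_force: [0.3, 0.1, -0.1]
opening: 0.0111
grip_force: 40.0
```

```bash
python3 - <<'E'
from h import *
go([.4715,.3406,.18],down(.31))
o=r.observe(); T=o["tcp_pos"]; tip=T-[0,0,.108]; c=[]
for n in("scene","top"):
    p,d=r.read_camera(n); u,v=map(int,proj(n,tip)); print(n,np.round(proj(n,tip),1),"origin",v-25,u-40)
    c.append(cv2.resize(p[v-25:v+35,u-40:u+40,::-1],(400,300),interpolation=cv2.INTER_CUBIC))
    W=cloud(n,d);P=W[np.isfinite(W[...,0])]; j=P[(np.hypot(P[:,0]-.4545,P[:,1]+.328)<.05)&(P[:,2]>.03)]
    cap=j[j[:,2]>.095]; print("jar cap",cap[:,:2].min(0),cap[:,:2].max(0),np.median(cap[:,2]))
cv2.imwrite("pics/crop5.png",np.hstack(c))
E
```

```text
xyz cm [0.17 0.01 6.58] dr [-0.0006  0.0011 -0.0014]
scene [469.9 219.8] origin 194 429
jar cap [ 0.43023805 -0.3525955 ] [ 0.48158292 -0.30190521] 0.10230523331642834
top [109.6 242.6] origin 217 69
jar cap [ 0.43171889 -0.35296128] [ 0.47809376 -0.30419756] 0.10234230491761753
```

View pics/crop5.png

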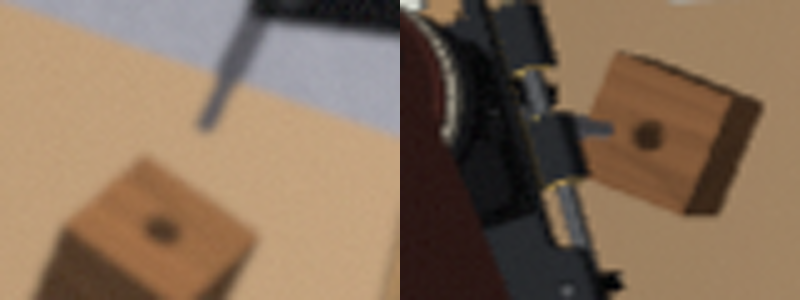

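The jar stands well in the tray. The stylus is still straight in hand (tip at crop (206,127)), above the stand hole (162,230).

Call:
move_arm(
  grip=[0,0,0,0,0,0,0],
  xyz=[
    [0.17,0,0],
    [0.17,0,2],
    [0.17,0,4.5],
    [0.17,0,6.5],
    [0.17,0,8],
    [0.17,0,9],
    [0.17,0,9],
  ],
  dr=[
    [0,0,0],
    [0,0,0],
    [0,0,0],
    [0,0,0],
    [0,0,0],
    [0,0,0],
    [0,0,0],
  ],
)

```text
time_s: 26.52
tcp_pos: [0.471, 0.3416, 0.1557]
tcp_rot: [0.589, 0.808, -0.001, 0.0]
contact_force: [-0.8, 0.7, 0.2]
opening: 0.0111
grip_force: 40.0
```

```bash
python3 -c "
from h import *
go([.4714,.3406,.1175],down(.31))"
```

```text
xyz cm [-0.1   0.01  3.82] dr [-0.0007  0.0012  0.0001]
```

Call:
move_arm(
  grip=[0,0,0,0,0,0,0,0],
  xyz=[
    [-0.08,0,0.5],
    [-0.08,0,1.2],
    [-0.08,0,1.8],
    [-0.08,0,2.4],
    [-0.08,0,3],
    [-0.08,0,3.5],
    [-0.08,0,3.8],
    [-0.08,0,3.8],
  ],
  dr=[
    [0,0.001,0],
    [0,0.001,0],
    [0,0.001,0],
    [0,0.001,0],
    [0,0.001,0],
    [0,0.001,0],
    [0,0.001,0],
    [0,0.001,0],
  ],
)

```text
time_s: 27.52
tcp_pos: [0.4715, 0.3409, 0.1182]
tcp_rot: [0.589, 0.808, 0.0, 0.0]
contact_force: [-1.1, -0.0, -0.3]
opening: 0.011
grip_force: 40.0
```

Call:
move_arm(
  grip=[0,0,1,1,1,1,1,1,1],
  xyz=[
    [0,0,0.1],
    [0,0,0.1],
    [0,0,0.1],
    [0,0,0.1],
    [0,0,0.1],
    [0,0,0.1],
    [0,0,0.1],
    [0,0,0.1],
    [0,0,0.1],
  ],
  dr=[
    [0,0,0],
    [0,0,0],
    [0,0,0],
    [0,0,0],
    [0,0,0],
    [0,0,0],
    [0,0,0],
    [0,0,0],
    [0,0,0],
  ],
)

```text
time_s: 28.65
tcp_pos: [0.4715, 0.341, 0.1174]
tcp_rot: [0.589, 0.808, 0.0, 0.0]
contact_force: [-0.4, 0.5, 0.6]
opening: 0.0729
grip_force: 0.0
```

Call:
move_arm(
  grip=[1,1,1,1,1,1,1,1],
  xyz=[
    [0,0,-2],
    [0,0,-5],
    [0,0,-9],
    [0,0,-13],
    [-5,0,-15],
    [-10,0,-15],
    [-15,0,-15],
    [-15,0,-15],
  ],
  dr=[
    [0,0,0],
    [0,0,0],
    [0,0,0],
    [0,0,0],
    [0,0,0],
    [0,0,0],
    [0,0,0],
    [0,0,0],
  ],
)

```text
time_s: 29.65
tcp_pos: [0.5185, 0.1953, 0.2693]
tcp_rot: [0.591, 0.807, 0.001, 0.001]
contact_force: [0.3, -0.2, -0.7]
opening: 0.0871
grip_force: 0.0
```

```bash
python3 - <<'E'
from h import *
print(r.observe()["opening"],r.observe()["contact_force"])
p,d=r.read_camera("scene"); W=cloud("scene",d);P=W[np.isfinite(W[...,0])]
s=P[(np.hypot(P[:,0]-.4714,P[:,1]-.3406)<.025)&(P[:,2]>.075)&(P[:,2]<.17)]; print(s[:,2].max())
for lo in np.arange(.075,.155,.02):
    m=s[(s[:,2]>lo)&(s[:,2]<lo+.02)]; print(len(m),np.median(m,0).round(4))
cv2.imwrite("pics/end.png",p[:,:,::-1])
E
```

```text
0.08707777694697767 [ 0.30090745 -0.24925444 -0.70044591]
0.15087035064940565
31 [0.4757 0.3401 0.0862]
37 [0.476  0.3406 0.1066]
37 [0.4755 0.3399 0.1247]
42 [0.4748 0.3403 0.1457]
```

View pics/end.png

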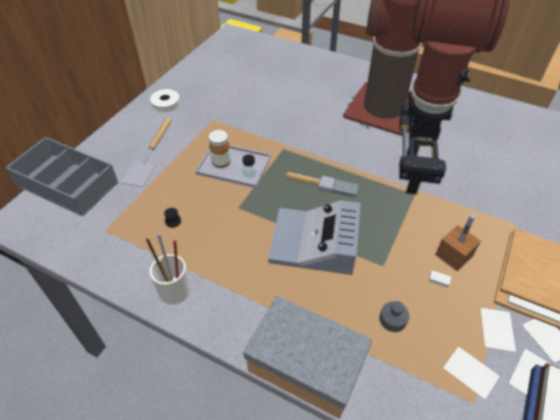

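The jar is upright in the tray (219,148), the stylus is back in the stand (466,230), the bystanders are unmoved and the arm is clear.

```bash
python3 -c "
from plant import r
print(r.finish_job())"
```

```text
the job is handed in; nothing more can be done
None
```

The job is handed in (no verdict returned): the jar stands upright in the tray, the reset button was pressed to its stop and held for over a second, the stylus is back upright in its stand, and no bystander visibly moved.

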